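Centre-mark a roller blank in the sprung centring stand

ROBOT

A 6-joint arm with a two-finger parallel gripper is mounted at the origin on the work surface. World frame = base frame: x ahead of the robot, y to its left, z up, the work surface at z = 0. Lengths are in mm, angles in rad, forces in N, time in s.
With the tool pointing down it reaches from about 350 to 775 mm from the base axis. Payload 7.3 kg.
Tool frame: the origin (TCP) lies midway between the tips of the shut fingers; the grasp point (between the pads) lies 19 mm behind it; x points along the fingers, y is the direction in which the jaws open and shut, and the axes are right-handed (so a half turn about x gives the same grasp; the last joint's range is limited). The gripper opens to 92 mm and grips with 3 to 60 N. Pads are 19 mm wide; open, the fingers measure 130 mm over their backs; the gripper's body (75 mm by 190 mm) begins 47 mm behind the grasp point.
Start: joints at [-1.427, 0.342, 1.524, -0, 1.275, -0.146], TCP at [150.047, -503.121, 226.741] pointing down, gripper open.
Joint ranges: [-2.53, 2.53], [-0.77, 2.02], [0.04, 2.7], [-1, 4.14], [0.28, 2.66], [-3.11, 3.11]. Speed limits (rad/s): [2.57, 2.57, 3.14, 3.14, 3.14, 3.14].

INTERFACE

Orientations are given as [roll, pitch, yaw] about the fixed x, y, z axes, in that order (R = Rz(yaw) Ry(pitch) Rx(roll)).
In Python, from plant import get_obs, capture, close_job gives the robot as it stands. The module is installed in compiled form; this text tells all that it offers.
- The arm moves only by the tool send_rows, never from a script. Its argument "moves" is a list of rows, each a list of 4 numbers: the shift along the tool's x, y, z in mm, then the turn about the tool's x in degrees. In form: [[tx, ty, tz, yaw], ...]. A call has 1 to 8 rows; each row shifts and turns the commanded pose from where the row before left it, along the tool's axes as they then stand; what a row does not reach is not made up. A row lasts 1/8 s, in which the tool goes at most 62.5 mm and 10.7 degrees, less where a joint would pass 70% of its speed; a pose out of reach is approached as far as the arm can. A call with a gripper value outside its range is refused whole. "hand" is the opening, from 0 (shut) to 1 (fully open), set as the call begins (left out, the last holds). The fingers move at their own pace and stop on an object; the grip force is fixed at half the most. Time passes only in rows, so rows that do not move let the fingers close. It gives the time, the measured TCP pose, the force and the opening at its end, in the units of the state.
- get_obs(): the state, without advancing time (a new reading comes with each control period).
- capture(name): name is "scene" or "side" or "wrist"; returns a dict with "image" (420x560x3 uint8, red, green, blue), "K" (3x3 intrinsics, pixels), "position" and "attitude" of the camera in the world; the wrist camera has in their place "mount" (4x4, takes a point from camera to tool coordinates, whose origin is the TCP and whose axes are the tool frame's). Camera axes: x right, y down, z forward; pixel columns grow to the right and rows downward; lengths in mm; the calibration is good to about 2 mm. A picture is of the moment at which its call begins: read the wrist's pose just before it. There is no depth.
- close_job(): hands the job in, once; it reports no verdict.
The state is a dict: "time": time; "joint_positions": joint angles; "dq": joint speeds; "tau": joint torques, N m; "tool_pos": TCP position; "tcp_rot": TCP orientation; "contact_force": force on the tool from outside, world axes, zero at the start; "moment": the same for the moment, N m; "grip_width": finger opening in mm.
Only numpy, scipy, OpenCV 4.12 (cv2) and the standard library are available. Lean on these libraries where they do the work, as an engineer would, in place of code of your own. Each camera call takes 0.05 s, during which the arm holds its last target. There are 200 camera calls.

TASK

Take the pale beech roller blank out of the sloping rack and lay it gently in the two V-rests of the green centring stand, then slide the tailstock up by its red grip until the blank's end sits flat against the dark stop plate with the brass sprung marking punch fully pushed in, and hold it pressed there steadily for two seconds. Then slide the tailstock right back to its end and lay the marked blank flat in the blue tray. Do not drop the blank, and leave the dark blank and everything else on the bench as it is.

Things in the scene. Friction and masses are not known exactly. Their poses are not given: they have to be found in the camera images.
- blank: The pale beech roller blank to be marked: plain solid cylinder 40 mm in diameter, 160 mm long, about 150 g, both ends alike. Origin at its centre, x along its axis. It starts in one of the two slots of the rack, sloping 35 degrees, its end nearer the robot raised.
- spare: The dark brown blank in the rack's other slot, same size and frame; must stay there.
- rack: Plywood rack (fixed), 190 x 170 mm; origin at the centre of its underside. Holds two blanks sloping 35 degrees down to its +x side (away from the robot), slots along x at y = +42 and -42 mm; blank centres 100 mm above the origin. Each lies on two 12 mm V saddles 55 mm either side of its centre; between them the board is 40 mm below the blank's axis. A lip stops the low end.
- stand: Green centring stand (fixed), base 110 x 400 x 25 mm. Its axis runs along its y: headstock with stop plate and sprung punch at +y, tailstock at -y. Origin on the bench under stand_rest; all the stand's parts share its axes.
- stand_rest (a point): Point on the stand's axis midway between the V-rests, 85 mm above the bench, on the axis of a blank lying in them. Rests: 12 mm thick, at y = +40 and -40 mm, tops 6 mm below the axis; free space between them down to the base. Stop plate's face at y = +100 mm, punch tip (out) at +92 mm, tailstock pad at -145 mm + tailstock.
- stop_face (a point): Middle of the face of the dark steel stop plate (56 x 56 x 6 mm, fixed to the headstock); the face looks to the stand's -y.
- plunger (a joint): Brass sprung marking punch, 12 mm in diameter, through the middle of the stop plate: 0 fully out (tip 8 mm proud of the plate), 0.008 m flush with the plate. Its spring pushes with 2.5 N out and 6 N when flush.
- tailstock (a joint): Travel of the tailstock along the stand's +y, towards the headstock, in m: 0 right back, 0.11 fully forward; about 0.085 when it presses the blank against the stop plate. It slides with about 2 N friction and stays where it is left, but the punch can push it back; pressing the blank home takes about 10 to 15 N at the grip.
- tailstock_grip (a point): Centre of the red upright grip on the tailstock, at the height to hold it, 137 mm above the bench. The grip is 22 x 22 mm and its faces are square to the stand; it rises from 107 to 157 mm above the bench. The face of the round steel pad (28 mm in diameter, at the height of the blank's axis) that presses on the blank's end is 45 mm to the +y side of it.
- tray: Blue plastic tray (fixed), 230 x 140 x 30 mm outside, walls and floor 4 mm; origin at the centre of its underside, x along its long side.
- tin: Flat round polish tin with a pale lid, 76 mm in diameter, 30 mm high; bystander, origin under its centre.
- heel: Dark wooden shoe heel, about 75 x 55 x 32 mm; bystander, origin at its underside.
- hammer: Hammer lying on the bench beyond the stand; bystander.
- brush: Brush lying on the bench beyond the stand; bystander.
- last: Mustard plastic shoe last, 240 mm long, 105 mm high; bystander, origin under its middle.
- jar: Amber glass jar with white cap, 60 mm in diameter, 90 mm high; bystander, origin under its centre.
Mind the look-alikes: they are no part of the job. What is shaped like the blank but pink is not meant.

How it is judged:
By the outcome, as a careful person would: the job done as asked, in the order asked, and still so for the second after the job is handed in, with the robot touching nothing.
It also fails if it takes over 72 s, if anything falls off the work surface, if the arm or the gripper's body presses on something with over 40 N, if the wrist force passes 120 N, or if a joint passes its speed limit or range.

## Working session

There is one attempt and no reset: what is moved stays moved. The work goes in short steps, Python scripts to look and compute and a tool call to move; the robot and the scene stay as the last step left them, time stands still between calls to the robot, and variables do not carry over. Pictures are saved under pics/ and viewed, about 8 in all and at most 12, crops included, and the job is handed in when it is done.

Besides the shell and the picture viewer there is one more tool, called after ">>>" by a JSON object that holds its "op" and its "data", one argument or row to a line. send_rows: Moves the arm, as the interface text tells. Its arguments: {"type":"object","properties":{"moves":{"type":"array","items":{"type":"array","items":{"type":"number"}}},"hand":{"type":"number"}},"required":["moves"]}

```bash
mkdir -p pics; python3 - <<'E'
from plant import get_obs, capture
import cv2,numpy as np
o=get_obs();print({k:np.round(v,3) for k,v in o.items()})
for n in ["scene","side","wrist"]:
    c=capture(n);cv2.imwrite(f"pics/{n}0.png",c["image"][:,:,::-1])
    print(n,{k:np.round(v,4).tolist() for k,v in c.items() if k!="image"})
    np.save(f"pics/{n}0.npy",{k:v for k,v in c.items()},allow_pickle=True)
E
```

```text
{'time': np.float64(0.0), 'joint_positions': array([-1.427,  0.343,  1.525, -0.   ,  1.275, -0.146]), 'dq': array([-0.   , -0.   ,  0.001,  0.   ,  0.002, -0.   ]), 'tau': array([ -0.   , -43.124, -24.422,   0.072,   0.056,  -0.   ]), 'tool_pos': array([ 149.982, -502.726,  226.069]), 'tcp_rot': array([-1.709,  1.569,  1.722]), 'contact_force': array([-0.176, -0.675,  1.439]), 'moment': array([-0.01 , -0.014, -0.016]), 'grip_width': np.float64(92.054)}
scene {'K': [[486.105, 0.0, 277.8879], [0.0, 486.105, 214.5493], [0.0, 0.0, 1.0]], 'position': [1195.5967, 973.1858, 1077.0721], 'attitude': [-2.2618, 0.0204, 2.5081]}
side {'K': [[467.8421, 0.0, 280.5877], [0.0, 467.8421, 210.8037], [0.0, 0.0, 1.0]], 'position': [43.8081, 955.3378, 1100.9813], 'attitude': [-2.326, -0.0005, -2.6645]}
wrist {'K': [[290.0488, 0.0, 281.2469], [0.0, 290.0488, 212.9636], [0.0, 0.0, 1.0]], 'mount': [[0.0009, -0.2478, 0.9688, -157.7063], [1.0, 0.0002, -0.0009, 0.5924], [-0.0, 0.9688, 0.2478, -66.2118], [0.0, 0.0, 0.0, 1.0]]}
```

View pics/scene0.png

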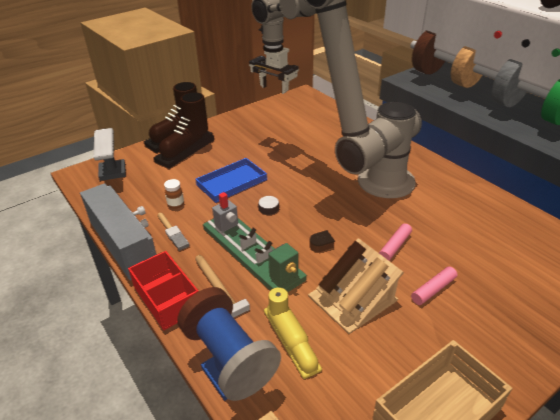

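View pics/side0.png

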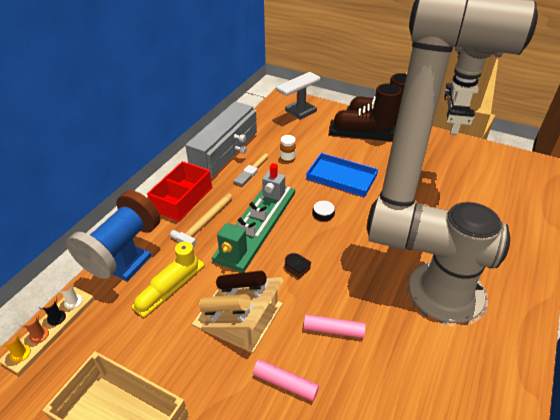

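Scene view: the pale blank is in the right slot at about (365,285) and the dark one at (343,265). The stand has its red grip at (224,203) and headstock at (287,265), and the tray is at (232,180). The side view shows the pale blank at (225,306), red grip (273,172), headstock (232,243) and tray (342,174).

```bash
cat > h.py <<'E'
import numpy as np,cv2
from scipy.spatial.transform import Rotation as Ro
def rpy(a): return Ro.from_euler('xyz',a).as_matrix()
class Cam:
    def __init__(s,c,pos=None,rot=None):
        s.K=np.array(c["K"]);s.im=c["image"]
        if "mount" in c:
            M=np.array(c["mount"]);R=rpy(rot);s.R=R@M[:3,:3];s.p=np.array(pos)+R@M[:3,3]
        else: s.R=rpy(c["attitude"]);s.p=np.array(c["position"])
        s.hsv=cv2.cvtColor(s.im,cv2.COLOR_RGB2HSV)
    def ray(s,uv): 
        d=s.R@np.linalg.inv(s.K)@np.array([uv[0],uv[1],1.]);return d/np.linalg.norm(d)
    def plane(s,uv,z): d=s.ray(uv);return s.p+d*(z-s.p[2])/d[2]
    def proj(s,P): q=s.K@(s.R.T@(np.array(P,float)-s.p));return q[:2]/q[2]
    def mask(s,lo,hi,box=None):
        m=cv2.inRange(s.hsv,np.array(lo),np.array(hi))
        if box: b=np.zeros_like(m);x0,y0,x1,y1=box;b[y0:y1,x0:x1]=255;m&=b
        return m
def tri(c1,u1,c2,u2):
    A=[];b=[]
    for c,u in((c1,u1),(c2,u2)):
        d=c.ray(u);P=np.eye(3)-np.outer(d,d);A.append(P);b.append(P@c.p)
    x=np.linalg.lstsq(np.vstack(A),np.hstack(b),rcond=None)[0]
    return x,[np.round(c.proj(x)-u,1) for c,u in((c1,u1),(c2,u2))]
def big(m):
    cs=cv2.findContours(m,cv2.RETR_EXTERNAL,cv2.CHAIN_APPROX_NONE)[0]
    return max(cs,key=cv2.contourArea)
E
python3 - <<'E'
from h import *
S=Cam(np.load("pics/scene0.npy",allow_pickle=True).item());D=Cam(np.load("pics/side0.npy",allow_pickle=True).item())
np.set_printoptions(precision=1,suppress=True)
def cen(c,lo,hi,box):
    k=big(c.mask(lo,hi,box));m=cv2.moments(k);return np.array([m['m10']/m['m00'],m['m01']/m['m00']]),k
g1,k1=cen(S,(0,170,100),(8,255,255),(210,185,240,215));g2,k2=cen(D,(0,170,100),(8,255,255),(262,158,285,182))
print("grip",g1,g2,tri(S,g1,D,g2),cv2.boundingRect(k1),cv2.boundingRect(k2))
for c,b in((S,(185,150,280,210)),(D,(295,145,390,200))):
    t,k=cen(c,(105,120,60),(125,255,255),b)
    h=cv2.convexHull(k); q=cv2.approxPolyDP(h,5,True)[:,0]
    print("tray",t,q.tolist());print(np.array([c.plane(u,30) for u in q]))
for c,b in((S,(195,195,310,300)),(D,(205,180,300,275))):
    t,k=cen(c,(60,90,20),(85,255,255),b)
    h=cv2.convexHull(np.vstack([x for x in cv2.findContours(c.mask((60,90,20),(85,255,255),b),0,1)[0] if cv2.contourArea(x)>40])); q=cv2.approxPolyDP(h,4,True)[:,0]
    print("green",q.tolist());print(np.array([c.plane(u,25) for u in q]))
for n,c,b in(("s",S,(300,220,410,330)),("d",D,(190,260,290,350))):
    x0,y0,x1,y1=b;cv2.imwrite(f"pics/crop_{n}.png",cv2.resize(c.im[y0:y1,x0:x1,::-1],None,fx=3.5,fy=3.5,interpolation=cv2.INTER_CUBIC))
a=cv2.imread("pics/crop_s.png");b=cv2.imread("pics/crop_d.png");H=max(a.shape[0],b.shape[0])
o=np.zeros((H,a.shape[1]+b.shape[1],3),np.uint8);o[:a.shape[0],:a.shape[1]]=a;o[:b.shape[0],a.shape[1]:]=b;cv2.imwrite("pics/crop.png",o)
E
```

```text
grip [223.2 200.2] [273.3 169.9] (array([ 629.1, -124.7,  131.5]), [array([-0.1, -0.1]), array([-0. ,  0.1])]) (220, 194, 8, 14) (270, 163, 8, 15)
tray [231.1 178.6] [[265, 173], [265, 179], [217, 201], [196, 179], [245, 158]]
[[ 356.1 -288.1   30. ]
 [ 378.6 -256.2   30. ]
 [ 588.3 -251.1   30. ]
 [ 581.9 -414.7   30. ]
 [ 358.8 -421.4   30. ]]
tray [341.7 174.2] [[377, 169], [364, 196], [306, 178], [321, 153]]
[[ 353.2 -418.9   30. ]
 [ 344.  -254.2   30. ]
 [ 563.6 -251.    30. ]
 [ 576.7 -414.8   30. ]]Traceback (most recent call last):
  File "<stdin>", line 13, in <module>
  File "<stdin>", line 5, in cen
  File "h.py", line 27, in big
    return max(cs,key=cv2.contourArea)
ValueError: max() iterable argument is empty
```

```bash
python3 - <<'E'
from h import *
S=Cam(np.load("pics/scene0.npy",allow_pickle=True).item());D=Cam(np.load("pics/side0.npy",allow_pickle=True).item())
np.set_printoptions(precision=1,suppress=True)
print(S.hsv[266,283],S.hsv[272,283],D.hsv[245,228],D.hsv[232,232])
lo,hi=(60,60,20),(100,255,200)
for c,b in((S,(195,195,310,300)),(D,(205,180,300,275))):
    ks=[x for x in cv2.findContours(c.mask(lo,hi,b),0,1)[0] if cv2.contourArea(x)>15]
    h=cv2.convexHull(np.vstack(ks)); q=cv2.approxPolyDP(h,3,True)[:,0]
    print("green",q.tolist());print(np.array([c.plane(u,25) for u in q]),np.array([c.plane(u,0) for u in q]))
a=[cv2.resize(c.im[y:y+110,x:x+110,::-1],None,fx=3.6,fy=3.6,interpolation=cv2.INTER_CUBIC) for c,x,y in((S,300,225),(D,185,250))]
cv2.imwrite("pics/crop.png",np.hstack(a))
E
```

```text
[41 80 67] [41 79 68] [ 22 202 252] [ 71 134 150]
green [[295, 253], [272, 286], [205, 224], [239, 229], [286, 244]]
[[ 528.4  118.    25. ]
 [ 664.6  185.3   25. ]
 [ 681.4 -173.8   25. ]
 [ 605.   -83.1   25. ]
 [ 526.    68.5   25. ]] [[ 512.5   97.7    0. ]
 [ 652.   166.6    0. ]
 [ 669.2 -201.1    0. ]
 [ 591.  -108.2    0. ]
 [ 510.    47.     0. ]]
green [[294, 189], [243, 271], [213, 261], [218, 233], [262, 189]]
[[ 577.7 -181.7   25. ]
 [ 547.7  221.1   25. ]
 [ 647.7  229.3   25. ]
 [ 698.3  123.6   25. ]
 [ 678.1 -129.7   25. ]] [[ 590.1 -208.1    0. ]
 [ 559.4  204.     0. ]
 [ 661.7  212.5    0. ]
 [ 713.5  104.3    0. ]
 [ 692.8 -154.9    0. ]]
```

View pics/crop.png

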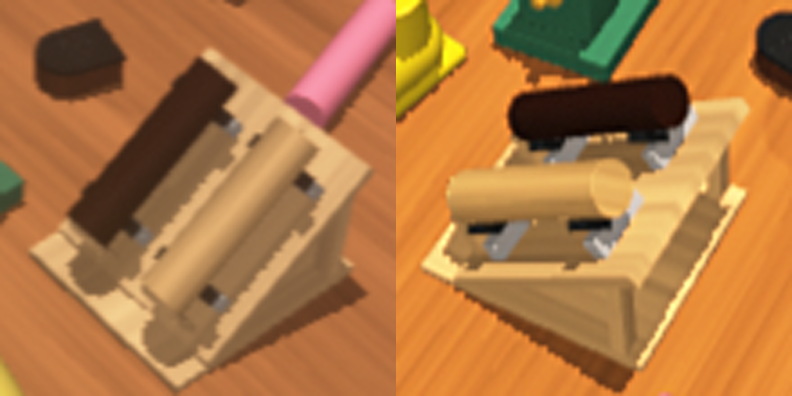

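Crop: the pale blank's high end is at scene (382,264) and its low end at (346,305). In the side view they are at (245,302) and (202,304). The dark blank lies in the slot nearer the stand.

```bash
python3 - <<'E'
from h import *
S=Cam(np.load("pics/scene0.npy",allow_pickle=True).item());D=Cam(np.load("pics/side0.npy",allow_pickle=True).item())
np.set_printoptions(precision=2,suppress=True)
h=tri(S,(382,264),D,(245,302));l=tri(S,(346,305),D,(202,304));print(h,l)
print("centre",(h[0]+l[0])/2,"len",np.linalg.norm(h[0]-l[0]),"slope",np.degrees(np.arcsin((h[0]-l[0])[2]/np.linalg.norm(h[0]-l[0]))),"dir",np.degrees(np.arctan2(*(l[0]-h[0])[[1,0]])))
print(rpy([-1.709,1.569,1.722]))
E
```

```text
(array([439.65, 382.82, 137.33]), [array([-0.4, -0.5]), array([-0.3,  0.7])]) (array([568.84, 392.93,  65.58]), [array([0.6, 0.9]), array([ 0.5, -1. ])])
centre [504.25 387.88 101.46] len 148.12320974000065 slope 28.97303952950801 dir 4.476925673731142
[[-0.    0.29 -0.96]
 [ 0.   -0.96 -0.29]
 [-1.   -0.   -0.  ]]
```

>>> {"op": "send_rows", "data": {
  "moves": [
    [-30, 0, 0, 10],
    [-24, 0, 0, 2.4],
    [0, -36, -34, 0],
    [0, -36, -34, 0],
    [0, -36, -34, 0],
    [0, -36, -34, 0],
    [0, -36, -34, 0],
    [0, -36, -34, 0]
  ],
  "hand": 0.65
}}

```text
time: 1.15
tool_pos: [338.4, -271.3, 280.6]
tcp_rot: [-0.76, 1.571, 2.454]
contact_force: [0.4, -0.8, 0.1]
grip_width: 60.0
```

>>> {"op": "send_rows", "data": {
  "moves": [
    [0, -36, -34, 0],
    [0, -36, -34, 0],
    [0, -36, -34, 0],
    [0, -36, -34, 0],
    [0, -36, -34, 0],
    [0, -36, -34, 0],
    [0, -36, -34, 0],
    [0, -29, -38, 0]
  ]
}}

```text
time: 2.15
tool_pos: [593.0, 29.4, 280.5]
tcp_rot: [0.225, 1.57, -2.842]
contact_force: [0.3, -0.9, 0.4]
grip_width: 59.6
```

```bash
cat > snap.py <<'E'
import sys,cv2,numpy as np
from plant import get_obs,capture
n=sys.argv[1];o=get_obs();c=capture("wrist");c["pos"]=o["tool_pos"];c["rot"]=o["tcp_rot"]
np.save(f"pics/{n}.npy",c,allow_pickle=True);cv2.imwrite(f"pics/{n}.png",c["image"][:,:,::-1])
print(o["time"],np.round(o["tool_pos"],1),np.round(o["tcp_rot"],4),np.round(o["dq"],2),np.round(o["contact_force"],1),o["grip_width"])
E
python3 snap.py w1
```

```text
2.15 [593.   29.4 280.5] [ 0.225   1.5703 -2.8425] [ 0.48  0.58 -0.9  -0.01  0.31  0.49] [ 0.3 -0.9  0.4] 59.59974698622117
```

View pics/w1.png

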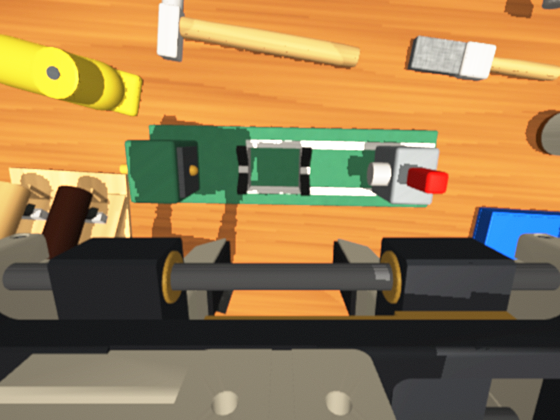

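Wrist view w1: the stand runs left to right, with the headstock at (160,170), stop plate (185,170), punch tip (193,170), rests at (243,170) and (305,170), pad (378,174) and red grip (430,182). Next I take a settled frame here, then one over the rack.

>>> {"op": "send_rows", "data": {
  "moves": [
    [0, 0, 0, 0],
    [0, 0, 0, 0]
  ]
}}

```text
time: 2.45
tool_pos: [591.7, 27.1, 280.5]
tcp_rot: [0.294, 1.57, -2.774]
contact_force: [-0.2, -0.3, 0.4]
grip_width: 59.8
```

```bash
python3 snap.py w2; python3 - <<'E'
from h import *
np.set_printoptions(precision=1,suppress=True)
c=np.load("pics/w2.npy",allow_pickle=True).item();W=Cam(c,c["pos"],c["rot"])
m=W.mask((60,90,20),(95,255,220),(120,110,450,215))
q=np.vstack([x for x in cv2.findContours(m,0,1)[0] if cv2.contourArea(x)>40])
r=cv2.boxPoints(cv2.minAreaRect(q));print("green",r);print(np.array([W.plane(u,25) for u in r]))
for n,lo,hi,b in(("redgrip",(0,170,60),(8,255,255),(395,155,460,205)),("punch",(12,120,80),(30,255,255),(185,150,215,190))):
    k=big(W.mask(lo,hi,b));print(n,cv2.boundingRect(k),cv2.contourArea(k))
    print(cv2.boxPoints(cv2.minAreaRect(k)))
x0,y0=115,110
cv2.imwrite("pics/w2c.png",cv2.resize(c["image"][y0:y0+110,x0:x0+340,::-1],(800,259),interpolation=cv2.INTER_CUBIC))
E
```

```text
2.45 [591.7  27.1 280.5] [ 0.2944  1.5699 -2.7745] [-0.01 -0.01  0.    0.   -0.    0.  ] [-0.2 -0.3  0.4] 59.789970897500886
green [[122.  200.4]
 [123.3 123.5]
 [435.1 128.8]
 [433.7 205.7]]
[[ 554.1  256.4   25. ]
 [ 662.1  247.8   25. ]
 [ 686.1 -177.3   25. ]
 [ 579.3 -197.4   25. ]]
redgrip (405, 167, 41, 25) 774.0
[[403.9 187.8]
 [407.2 164.9]
 [446.5 170.5]
 [443.2 193.5]]
punch (187, 164, 9, 11) 67.0
[[187. 164.]
 [195. 164.]
 [195. 174.]
 [187. 174.]]
```

View pics/w2c.png

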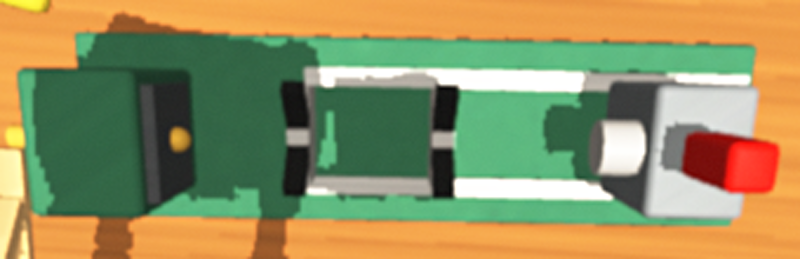

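>>> {"op": "send_rows", "data": {
  "moves": [
    [0, -46, 17, 0],
    [0, -46, 17, 0],
    [0, -46, 17, 0],
    [0, -46, 17, 0],
    [0, -46, 17, 0],
    [0, -46, 17, 0],
    [0, -46, 17, 0],
    [0, -46, 17, 0]
  ]
}}

```text
time: 3.5
tool_pos: [429.2, 384.9, 281.3]
tcp_rot: [-2.949, 1.57, 0.264]
contact_force: [1.0, 0.6, -0.4]
grip_width: 59.7
```

>>> {"op": "send_rows", "data": {
  "moves": [
    [0, 0, 0, 0],
    [0, 0, 0, 0]
  ]
}}

```text
time: 3.75
tool_pos: [430.0, 383.7, 280.9]
tcp_rot: [2.3, 1.57, -0.769]
contact_force: [-0.1, -1.1, -0.4]
grip_width: 59.7
```

```bash
python3 snap.py w3
```

```text
3.75 [430.  383.7 280.9] [ 2.2999  1.5701 -0.7689] [-0.02 -0.   -0.    0.   -0.    0.  ] [-0.1 -1.1 -0.4] 59.69633089723023
```

View pics/w3.png

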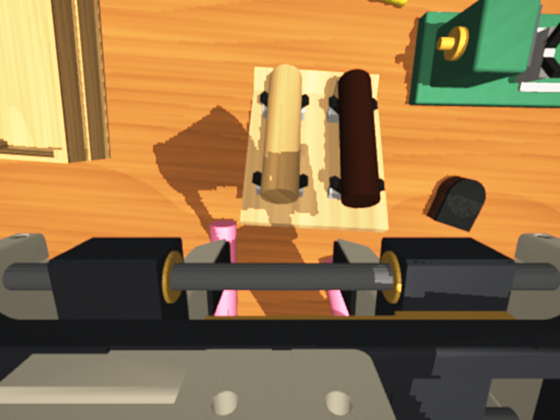

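Crop w2c shows the punch tip at px (191.5,169.1), the V notches at (241,169) and (303,169), and the grip top centre at (434.6,180.1). In w3 the pale blank's high rim bottom is at about (279.5,204) and its low rim top at about (286.5,65.5). The dark blank is at (358,138), and the two pink decoys are below.

```bash
python3 - <<'E'
from h import *
np.set_printoptions(precision=1,suppress=True)
c=np.load("pics/w2.npy",allow_pickle=True).item();W=Cam(c,c["pos"],c["rot"])
p=W.plane((191.5,169.1),85);g=W.plane((434.6,180.1),157);d=p-g
print("punch",p,"griptop",g,"dist(282)",np.linalg.norm(d[:2]),"yaw",np.degrees(np.arctan2(-d[0],d[1])))
print("rests@79",W.plane((241.2,169.1),79),W.plane((303.3,169.1),79),"pad",W.plane((366.6,172.5),85))
# long base edges straight from green pixels
m=W.mask((60,90,20),(95,255,220),(200,110,400,215))
for n,f in(("far",np.argmax),("near",lambda a:len(a)-1-np.argmax(a[::-1]))):
    P=np.array([W.plane((u,f(m[:,u]>0)),25) for u in range(215,395,5)]);k=np.polyfit(P[:,1],P[:,0],1)
    print(n,"x at y=64:",np.polyval(k,64),"yaw",-np.degrees(np.arctan(k[0])))
c=np.load("pics/w3.npy",allow_pickle=True).item();W=Cam(c,c["pos"],c["rot"])
h=W.plane((279.5,204),129.5);l=W.plane((286.5,65.5),70.5);print("blank",h,l,"c",(h+l)/2,"len(154)",np.linalg.norm((l-h)[:2]),"dir",np.degrees(np.arctan2(*(l-h)[[1,0]])))
h=W.plane((361,207),129.5);l=W.plane((355,70),70.5);print("dark",h,l,"c",(h+l)/2,"len",np.linalg.norm((l-h)[:2]),"dir",np.degrees(np.arctan2(*(l-h)[[1,0]])))
R=rpy(c["rot"]);print("tool y,z",R[:,1],R[:,2])
for r in (100,130,160,185): print(r,W.hsv[r,255:310:3,:].tolist() if r in(130,) else "")
E
```

```text
punch [614.3 137.3  85. ] griptop [ 629.8 -120.   157. ] dist(282) 257.7843216973611 yaw 3.4404288943505525
rests@79 [618.   78.1  79. ] [623.6   1.9  79. ] pad [625.7 -74.6  85. ]
far x at y=64: 671.5164363419995 yaw 3.0650107978526613
near x at y=64: 566.5935565976944 yaw 3.0957111846369374
blank [427.2 385.  129.5] [578.7 388.1  70.5] c [503.  386.6 100. ] len(154) 151.51762346949084 dir 1.151073427530366
dark [430.4 295.8 129.5] [579.7 308.2  70.5] c [505. 302. 100.] len 149.87746663628593 dir 4.73700289552484
tool y,z [ 0.1 -1.   0. ] [-1.  -0.1 -0. ]
100 
130 [[23, 105, 251], [23, 108, 252], [17, 135, 187], [17, 134, 179], [17, 146, 185], [18, 140, 230], [20, 129, 243], [23, 119, 250], [22, 124, 248], [22, 121, 249], [22, 124, 247], [21, 125, 245], [20, 129, 244], [20, 134, 240], [18, 141, 229], [18, 134, 233], [24, 95, 253], [25, 87, 254], [26, 82, 254]]
160 
185
```

>>> {"op": "send_rows", "data": {
  "moves": [
    [0, 0, -37, 1.5],
    [0, 1, -36, 0],
    [40, 0, 0, 0],
    [40, 0, 0, 0],
    [40, 0, 0, 0],
    [20, 0, 0, 0],
    [0, 0, 0, 0]
  ]
}}

```text
time: 4.68
tool_pos: [502.6, 386.1, 139.2]
tcp_rot: [0.568, 1.567, -2.528]
contact_force: [-0.4, -0.3, 0.6]
grip_width: 59.9
```

```bash
cat > both.py <<'E'
import sys,cv2,numpy as np
from plant import get_obs,capture
n=sys.argv[1];bx=[int(v) for v in sys.argv[2:6]];a=[]
for k,(x,y) in zip(("scene","side"),(bx[:2],bx[2:])):
    c=capture(k);np.save(f"pics/{n}_{k}.npy",c,allow_pickle=True)
    a.append(cv2.resize(c["image"][y:y+130,x:x+130,::-1],(400,400),interpolation=cv2.INTER_CUBIC))
cv2.imwrite(f"pics/{n}.png",np.hstack(a));o=get_obs()
print(o["time"],np.round(o["tool_pos"],1),np.round(o["contact_force"],1),np.round(o["grip_width"],1))
E
python3 both.py b1 300 195 165 215
```

```text
4.775 [503.7 387.4 141.7] [0.9 0.6 0.6] 59.9
```

View pics/b1.png

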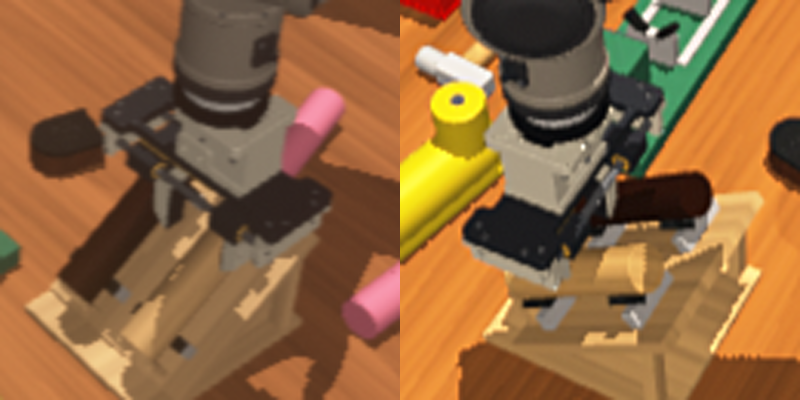

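b1: the open fingers straddle the pale blank, which emerges between them at about (195,290) in the left half. The dark blank is clear to the side.

>>> {"op": "send_rows", "data": {
  "moves": [
    [15, 0, 0, 0],
    [15, 0, 0, 0],
    [10, 0, 0, 0],
    [5, 0, 0, 0],
    [3, 0, 0, 0],
    [0, 0, 0, 0]
  ]
}}

```text
time: 5.52
tool_pos: [502.7, 388.2, 92.7]
tcp_rot: [2.728, 1.571, -0.366]
contact_force: [0.2, 0.4, 0.2]
grip_width: 60.0
```

```bash
python3 both.py b2 300 195 165 215
```

```text
5.625 [502.8 388.3  93. ] [-0.6 -0.1 -0.9] 59.6
```

>>> {"op": "send_rows", "data": {
  "moves": [
    [0, 0, 0, 0],
    [0, 0, 0, 0],
    [0, 0, 0, 0],
    [0, 0, 0, 0]
  ],
  "hand": 0.2
}}

```text
time: 6.12
tool_pos: [502.8, 387.8, 92.8]
tcp_rot: [1.802, 1.57, -1.293]
contact_force: [-0.1, -3.7, 2.7]
grip_width: 39.6
```

>>> {"op": "send_rows", "data": {
  "moves": [
    [-4, 0, 0, 0],
    [-8, 0, 0, 0],
    [-15, 0, 0, 0],
    [-25, 0, 0, 0],
    [-35, 0, 0, 0],
    [-40, 0, 0, 0],
    [-30, 0, 0, 0],
    [0, 0, 0, 0]
  ]
}}

```text
time: 7.12
tool_pos: [503.6, 389.0, 253.3]
tcp_rot: [-2.646, 1.564, 0.543]
contact_force: [-0.3, -0.3, -2.1]
grip_width: 39.0
```

```bash
python3 both.py b3 300 165 165 195
```

```text
7.225 [502.2 388.  249.1] [-0.7 -0.8 -2. ] 39.2
```

View pics/b3.png

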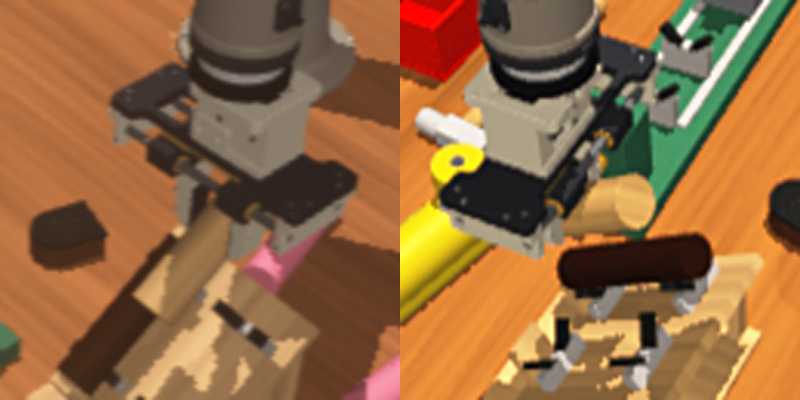

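b3: the blank is held clear of the rack and still sloping, high end towards the robot, and the dark blank is undisturbed. I'll check the wrist joint before choosing which way to turn.

```bash
python3 - <<'E'
from plant import get_obs
from h import *
o=get_obs();R=rpy(o["tcp_rot"]);print(np.round(o["joint_positions"],3),np.degrees(np.arctan2(R[1,1],R[0,1])),np.degrees(np.arctan2(R[1,2],R[0,2])))
# measure blank ends in both b3 views
S=Cam(np.load("pics/b3_scene.npy",allow_pickle=True).item());D=Cam(np.load("pics/b3_side.npy",allow_pickle=True).item())
print(tri(S,(300+222/400*130,165+215/400*130),D,(165+(635-400)/400*130,195+203/400*130)))
E
```

```text
[ 0.537  0.537  1.152 -0.     1.454  2.061] -87.28930503622875 -177.28932226410103
(array([464.17289257, 351.71298927, 240.12703875]), [array([-1.5, -2.4]), array([-1.1,  2.8])])
```

>>> {"op": "send_rows", "data": {
  "moves": [
    [0, 0, 0, -5],
    [0, 0, 0, -10],
    [0, 0, 0, -10],
    [0, 0, 0, -10],
    [0, 0, 0, -10],
    [0, 0, 0, -10],
    [0, 0, 0, -10],
    [0, 0, 0, -10]
  ]
}}

```text
time: 8.22
tool_pos: [501.9, 387.8, 247.3]
tcp_rot: [-0.823, 1.567, -2.603]
contact_force: [0.5, -0.0, -1.3]
grip_width: 39.1
```

>>> {"op": "send_rows", "data": {
  "moves": [
    [0, 0, 0, -10],
    [0, 0, 0, -5.5],
    [0, 0, 0, 0],
    [0, 0, 0, 0]
  ]
}}

```text
time: 8.72
tool_pos: [502.3, 388.0, 248.6]
tcp_rot: [-1.04, 1.569, -2.557]
contact_force: [0.2, 0.2, -0.7]
grip_width: 39.1
```

```bash
python3 - <<'E'
from plant import get_obs
from h import *
o=get_obs();R=rpy(o["tcp_rot"]);print(o["tool_pos"],np.degrees(np.arctan2(R[1,1],R[0,1])))
s=R[:,1]*0
rest=np.array([620,43,0.]);th=np.radians(3.2);sy=np.array([-np.sin(th),np.cos(th),0])
t=rest-10*sy;t[2]=180
print(t,"tool delta",R.T@(t-o["tool_pos"]),o["contact_force"])
E
```

```text
[502.29893404 387.98449731 248.5692184 ] 3.0937313697000155
[620.55821505  33.01559236 180.        ] tool delta [ 68.75803681  99.04412887 360.76656116] [ 0.22698686  0.18622587 -0.65205125]
```

>>> {"op": "send_rows", "data": {
  "moves": [
    [0, 7, 25, 0],
    [0, 14, 50, 0],
    [0, 14, 50, 0],
    [0, 14, 50, 0],
    [0, 14, 50, 0],
    [0, 14, 50, 0],
    [0, 14, 50, 0],
    [0, 8, 36, 0]
  ]
}}

```text
time: 9.72
tool_pos: [622.0, 30.9, 249.2]
tcp_rot: [-1.105, 1.57, -2.622]
contact_force: [0.3, -0.3, -1.9]
grip_width: 39.5
```

>>> {"op": "send_rows", "data": {
  "moves": [
    [20, 0, 0, 0],
    [30, 0, 0, 0],
    [20, 0, 0, 0],
    [0, 0, 0, 0],
    [0, 0, 0, 0]
  ]
}}

```text
time: 10.35
tool_pos: [622.1, 33.3, 180.6]
tcp_rot: [1.388, 1.57, -0.128]
contact_force: [-0.4, -0.5, -0.8]
grip_width: 39.3
```

```bash
python3 both.py b4 190 160 195 140;python3 snap.py w4;python3 - <<'E'
import cv2,numpy as np
a=cv2.imread("pics/b4.png");b=cv2.imread("pics/w4.png")[:240]
b=cv2.resize(b,(467,200));o=np.zeros((600,800,3),np.uint8);o[:400]=a;o[400:,:467]=b;cv2.imwrite("pics/b4m.png",o)
E
```

```text
10.45 [622.3  33.3 181. ] [-0.8  0.6 -0.8] 39.6
10.45 [622.3  33.3 181. ] [ 1.406   1.5685 -0.1091] [-0. -0.  0.  0. -0. -0.] [-0.8  0.6 -0.8] 39.56000255661119
```

View pics/b4m.png

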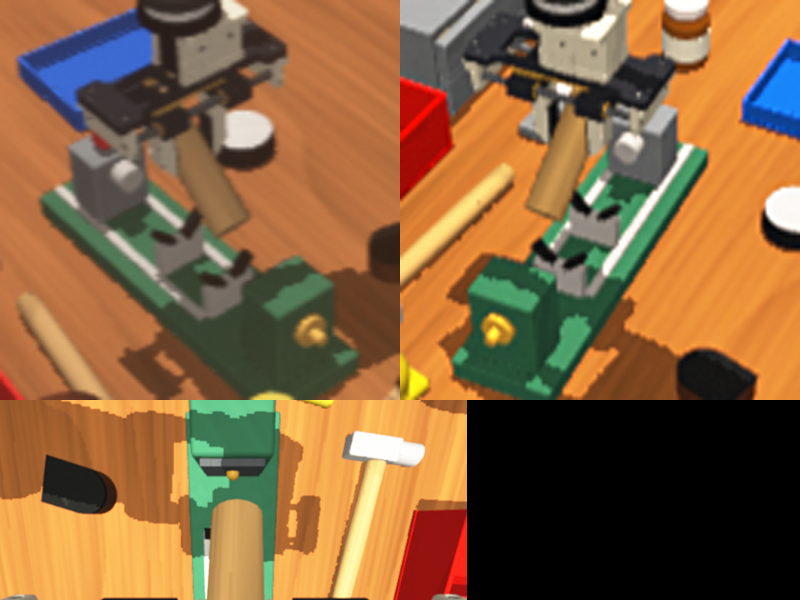

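b4m: the sloping blank hangs over the stand with its low end towards the headstock. In the wrist view the punch tip is at about (279.5,90) and the blank's low end mid at about (284,124). I'll work out the lateral offset.

```bash
python3 - <<'E'
from h import *
np.set_printoptions(precision=1,suppress=True)
c=np.load("pics/w4.npy",allow_pickle=True).item();W=Cam(c,c["pos"],c["rot"]);R=rpy(c["rot"])
k=big(W.mask((15,150,120),(30,255,255),(255,70,305,102)));print(cv2.boundingRect(k))
x,y,w,h=cv2.boundingRect(k);p=W.plane((x+w/2-.5,y+h/2),85);print("punch",p,"tool",R.T@(p-c["pos"]))
g=cv2.cvtColor(W.im,cv2.COLOR_RGB2GRAY).astype(float)
for r in(150,190,225):
    e=np.abs(np.diff(cv2.GaussianBlur(g,(3,3),0)[r]));i=[j for j in range(235,335) if e[j]>12 and e[j]==e[j-2:j+3].max()];print(r,[(j,int(e[j])) for j in i])
for s in(1,-1): 
    print("plate/headstock base edges at z25")
    break
m=W.mask((60,80,20),(95,255,255),(215,95,345,235))
for r in(130,160,200):
    u=np.where(m[r])[0];print(r,u.min(),u.max(),[R.T@(W.plane((v,r),25)-c["pos"]) for v in(u.min(),u.max())])
E
```

```text
(272, 84, 15, 12)
punch [614.8 137.4  85. ] tool [  95.9   -1.8 -104.4]
150 [(253, 13), (314, 15)]
190 [(244, 31), (250, 46), (315, 13), (328, 37)]
225 [(245, 34), (248, 53), (316, 19), (327, 14)]
plate/headstock base edges at z25
130 228 330 [array([155.8, -55.4, -74.8]), array([156.1,  50.7, -74.8])]
160 229 329 [array([155.8, -55.7, -44. ]), array([156.1,  50.9, -44. ])]
200 231 327 [array([155.9, -55.4,  -0.5]), array([156.1,  50.5,  -0.5])]
```

>>> {"op": "send_rows", "data": {
  "moves": [
    [15, -2, 0, 0],
    [20, 0, 0, 0],
    [12, 0, 0, 0],
    [5, 0, 0, 0],
    [3, 0, 0, 0],
    [3, 0, 0, 0],
    [3, 0, 0, 0],
    [0, 0, 0, 0]
  ]
}}

```text
time: 11.5
tool_pos: [619.6, 33.2, 118.6]
tcp_rot: [-1.615, 1.571, -3.129]
contact_force: [0.1, 1.8, -1.0]
grip_width: 39.5
```

>>> {"op": "send_rows", "data": {
  "moves": [
    [2, 0, 0, 0],
    [2, 0, 0, 0],
    [2, 0, 0, 0],
    [2, 0, 0, 0]
  ]
}}

```text
time: 12.0
tool_pos: [620.1, 33.0, 111.1]
tcp_rot: [1.342, 1.569, -0.173]
contact_force: [-0.2, -0.9, 3.7]
grip_width: 39.4
```

>>> {"op": "send_rows", "data": {
  "moves": [
    [2, 0, 0, 0],
    [2, 0, 0, 0],
    [2, 0, 0, 0],
    [2, 0, 0, 0]
  ]
}}

```text
time: 12.5
tool_pos: [620.0, 33.0, 102.8]
tcp_rot: [1.261, 1.57, -0.254]
contact_force: [-0.2, -0.9, 4.1]
grip_width: 39.5
```

```bash
python3 both.py b5 190 160 195 140;python3 snap.py w5;python3 - <<'E'
import cv2,numpy as np
a=cv2.imread("pics/b5.png");b=cv2.imread("pics/w5.png")[:240]
b=cv2.resize(b,(467,200));o=np.zeros((600,800,3),np.uint8);o[:400]=a;o[400:,:467]=b;cv2.imwrite("pics/b5m.png",o)
E
```

```text
12.6 [619.9  33.2 102.5] [2.2 0.8 3.1] 39.2
12.6 [619.9  33.2 102.5] [1.7328 1.5702 0.2177] [-0. -0. -0.  0.  0.  0.] [2.2 0.8 3.1] 39.161673285228886
```

View pics/b5m.png

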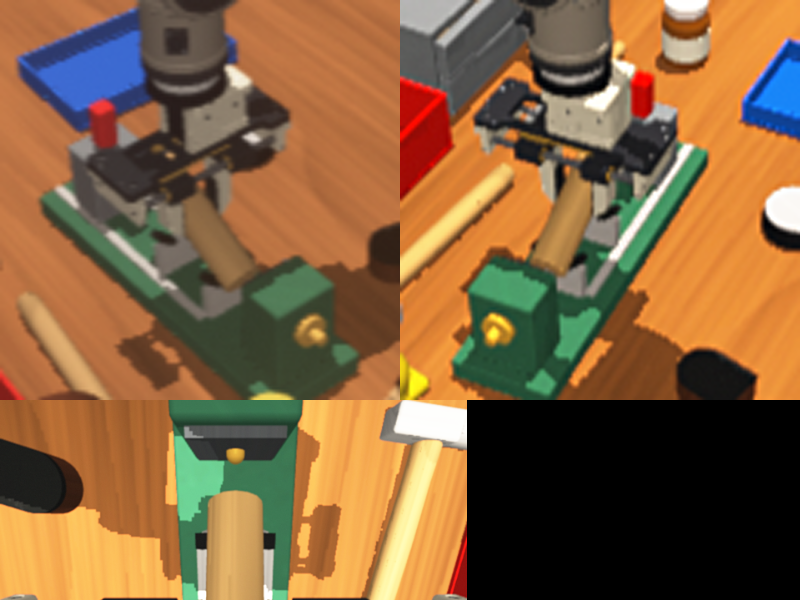

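b5m: the blank sits in the headstock-side rest with its low end clear of the punch. The force is steady near 4 N and the blank is levelling in the grip as it goes down. I continue at the same rate.

>>> {"op": "send_rows", "data": {
  "moves": [
    [2, 0, 0, 0],
    [2, 0, 0, 0],
    [2, 0, 0, 0],
    [2, 0, 0, 0],
    [2, 0, 0, 0],
    [2, 0, 0, 0]
  ]
}}

```text
time: 13.4
tool_pos: [619.7, 33.0, 90.6]
tcp_rot: [0.721, 1.57, -0.794]
contact_force: [2.5, -2.2, 5.1]
grip_width: 39.1
```

>>> {"op": "send_rows", "data": {
  "moves": [
    [2, 0, 0, 0],
    [2, 0, 0, 0],
    [2, 0, 0, 0]
  ]
}}

```text
time: 13.78
tool_pos: [619.7, 33.0, 84.6]
tcp_rot: [0.516, 1.57, -0.999]
contact_force: [2.8, -3.1, 3.4]
grip_width: 39.0
```

>>> {"op": "send_rows", "data": {
  "moves": [
    [2, 0, 0, 0],
    [1, 0, 0, 0]
  ]
}}

```text
time: 14.02
tool_pos: [619.7, 33.0, 81.6]
tcp_rot: [0.144, 1.571, -1.371]
contact_force: [2.4, -3.1, 3.4]
grip_width: 39.4
```

>>> {"op": "send_rows", "data": {
  "moves": [
    [1, 0, 0, 0],
    [1, 0, 0, 0]
  ]
}}

```text
time: 14.28
tool_pos: [619.7, 33.1, 79.7]
tcp_rot: [0.653, 1.571, -0.862]
contact_force: [3.6, -3.4, 4.0]
grip_width: 39.5
```

>>> {"op": "send_rows", "data": {
  "moves": [
    [1, 0, 0, 0],
    [1, 0, 0, 0]
  ]
}}

```text
time: 14.52
tool_pos: [619.7, 33.0, 77.7]
tcp_rot: [0.852, 1.57, -0.663]
contact_force: [2.4, -3.7, 3.2]
grip_width: 39.5
```

```bash
python3 both.py b6 190 160 195 140;python3 snap.py w6
```

```text
14.625 [619.7  33.1  77.6] [ 2.6 -3.7  2.6] 39.4
14.625 [619.7  33.1  77.6] [ 0.8309  1.5706 -0.6841] [ 0. -0. -0. -0.  0. -0.] [ 2.6 -3.7  2.6] 39.43244319825745
```

>>> {"op": "send_rows", "data": {
  "moves": [
    [1, 0, 0, 0],
    [0, 0, 0, 0]
  ]
}}

```text
time: 14.92
tool_pos: [619.7, 33.1, 76.7]
tcp_rot: [0.982, 1.571, -0.533]
contact_force: [3.4, -4.0, 4.5]
grip_width: 39.5
```

>>> {"op": "send_rows", "data": {
  "moves": [
    [1, 0, 0, 0],
    [0, 0, 0, 0]
  ]
}}

```text
time: 15.18
tool_pos: [619.8, 33.1, 75.9]
tcp_rot: [1.11, 1.57, -0.405]
contact_force: [2.8, -3.7, 4.8]
grip_width: 39.2
```

>>> {"op": "send_rows", "data": {
  "moves": [
    [1, 0, 0, 0],
    [0, 0, 0, 0]
  ]
}}

```text
time: 15.42
tool_pos: [620.0, 33.1, 75.6]
tcp_rot: [1.206, 1.57, -0.308]
contact_force: [1.1, -3.6, 10.2]
grip_width: 39.1
```

>>> {"op": "send_rows", "data": {
  "moves": [
    [1, 0, 0, 0],
    [0, 0, 0, 0]
  ]
}}

```text
time: 15.68
tool_pos: [620.1, 33.1, 75.4]
tcp_rot: [1.263, 1.569, -0.252]
contact_force: [0.7, -3.6, 12.9]
grip_width: 38.8
```

>>> {"op": "send_rows", "data": {
  "moves": [
    [-1.5, 0, 0, 0],
    [0, 0, 0, 0]
  ]
}}

```text
time: 15.92
tool_pos: [619.9, 33.2, 75.6]
tcp_rot: [1.46, 1.57, -0.055]
contact_force: [2.5, -4.0, 7.1]
grip_width: 39.0
```

>>> {"op": "send_rows", "data": {
  "moves": [
    [0, 0, 0, 0],
    [0, 0, 0, 0],
    [0, 0, 0, 0]
  ],
  "hand": 0.6
}}

```text
time: 16.3
tool_pos: [618.7, 33.6, 74.3]
tcp_rot: [-1.788, 1.568, 2.981]
contact_force: [-0.1, 1.1, -0.1]
grip_width: 54.9
```

>>> {"op": "send_rows", "data": {
  "moves": [
    [-10, 0, 0, 0],
    [-20, 0, 0, 0],
    [-40, 0, 0, 0],
    [-50, 0, 0, 0],
    [-30, 0, 0, 0],
    [0, 0, 0, 0],
    [0, 0, 0, 0]
  ]
}}

```text
time: 17.18
tool_pos: [619.0, 33.2, 224.3]
tcp_rot: [-1.65, 1.569, 3.118]
contact_force: [-0.3, 0.3, 0.1]
grip_width: 55.2
```

```bash
python3 both.py b7 190 160 195 140;python3 snap.py w7;python3 - <<'E'
import cv2,numpy as np
a=cv2.imread("pics/b7.png");b=cv2.imread("pics/w7.png")[:240]
b=cv2.resize(b,(467,200));o=np.zeros((600,800,3),np.uint8);o[:400]=a;o[400:,:467]=b;cv2.imwrite("pics/b7m.png",o)
E
```

```text
17.275 [618.9  33.2 223.6] [-0.2 -0.3 -0.4] 55.3
17.275 [618.9  33.2 223.6] [-1.6757  1.5677  3.0925] [-0.    0.01 -0.   -0.    0.   -0.  ] [-0.2 -0.3 -0.4] 55.26432576509484
```

View pics/b7m.png

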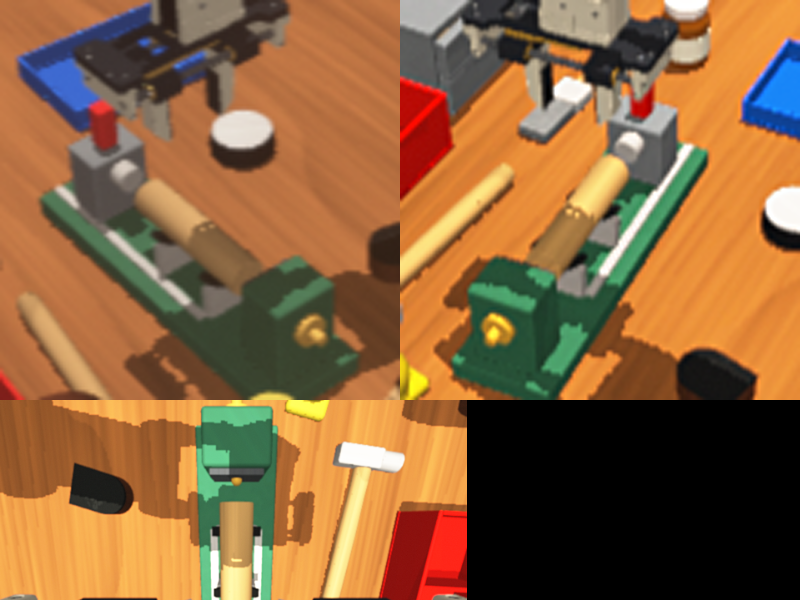

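b7m: the blank lies level in both V-rests and clear of the punch (wrist px about (283,90)). The tailstock is behind it and the gripper is free. Next I turn a quarter to take the red grip fore and aft.

>>> {"op": "send_rows", "data": {
  "moves": [
    [0, 0, 0, 10],
    [0, 0, 0, 10],
    [0, 0, 0, 10],
    [0, 0, 0, 10],
    [0, 0, 0, 10],
    [0, 0, 0, 10],
    [0, 0, 0, 10],
    [0, 0, 0, 10]
  ]
}}

```text
time: 18.32
tool_pos: [619.3, 33.2, 224.0]
tcp_rot: [-0.266, 1.569, 3.1]
contact_force: [-0.0, 0.1, -0.4]
grip_width: 54.9
```

>>> {"op": "send_rows", "data": {
  "moves": [
    [0, 0, 0, 10],
    [0, 38, 0, 0],
    [0, 40, -1, 0],
    [0, 40, -1, 0],
    [0, 38, 0, 0],
    [20, 0, 0, 0],
    [0, 0, 0, 0],
    [0, 0, 0, 0]
  ]
}}

```text
time: 19.32
tool_pos: [630.4, -122.0, 205.3]
tcp_rot: [-0.338, 1.57, 2.86]
contact_force: [0.4, 0.3, 0.1]
grip_width: 54.8
```

```bash
cat > grip.py <<'E'
from plant import get_obs,capture
from h import *
np.set_printoptions(precision=1,suppress=True)
o=get_obs();R=rpy(o["tcp_rot"]);S=Cam(capture("scene"));D=Cam(capture("side"))
def cen(c,b):
    k=big(c.mask((0,170,60),(8,255,255),b));m=cv2.moments(k);return np.array([m['m10']/m['m00'],m['m01']/m['m00']]),cv2.boundingRect(k)
a=cen(S,(205,180,280,235));b=cen(D,(245,150,295,215))
t=tri(S,a[0],D,b[0]);print(o["time"],"grip",t,a[1],b[1]);print("tcp",o["tool_pos"],"tool",R.T@(t[0]-o["tool_pos"]),"yaw",np.degrees(np.arctan2(R[1,1],R[0,1])),o["contact_force"],o["grip_width"])
E
python3 grip.py
```

```text
19.325 grip (array([ 628.9, -124.7,  130.5]), [array([-0.1, -0.1]), array([-0. ,  0.1])]) (220, 194, 8, 14) (270, 163, 8, 15)
tcp [ 630.4 -122.   205.3] tool [74.7  2.6  1.6] yaw -86.76280205912121 [0.4 0.3 0.1] 54.842383909127555
```

>>> {"op": "send_rows", "data": {
  "moves": [
    [20, 1, 0, 0],
    [25, 0, 0, 0],
    [20, 0, 0, 0],
    [15, 0, 0, 0],
    [7, 0, 0, 0],
    [0, 0, 0, 0]
  ]
}}

```text
time: 20.18
tool_pos: [630.5, -123.4, 118.2]
tcp_rot: [1.259, 1.571, -1.827]
contact_force: [-0.4, 0.3, -0.2]
grip_width: 55.4
```

>>> {"op": "send_rows", "data": {
  "moves": [
    [0, 0, 0, 0],
    [0, 0, 0, 0],
    [0, 0, 0, 0],
    [0, 0, 0, 0],
    [0, 0, 0, 0]
  ],
  "hand": 0.1
}}

```text
time: 20.8
tool_pos: [630.5, -123.2, 118.5]
tcp_rot: [-2.681, 1.57, 0.516]
contact_force: [-0.0, 1.8, 2.3]
grip_width: 21.9
```

>>> {"op": "send_rows", "data": {
  "moves": [
    [0, -4, 0, 0],
    [0, -7, 0, 0],
    [0, -6, 0, 0],
    [0, -5, 0, 0],
    [0, -5, 0, 0],
    [0, -5, 0, 0],
    [0, 0, 0, 0]
  ]
}}

```text
time: 21.68
tool_pos: [628.7, -90.6, 118.5]
tcp_rot: [-2.256, 1.57, 0.942]
contact_force: [-0.9, 0.7, 5.4]
grip_width: 22.1
```

>>> {"op": "send_rows", "data": {
  "moves": [
    [0, -4, 0, 0],
    [0, -4, 0, 0],
    [0, -4, 0, 0],
    [0, -2, 0, 0],
    [0, 0, 0, 0]
  ]
}}

```text
time: 22.3
tool_pos: [628.0, -77.4, 118.5]
tcp_rot: [2.588, 1.57, -0.498]
contact_force: [-0.2, -3.0, 5.6]
grip_width: 21.9
```

>>> {"op": "send_rows", "data": {
  "moves": [
    [0, -2, 0, 0],
    [0, -2, 0, 0],
    [0, -2, 0, 0],
    [0, 0, 0, 0]
  ]
}}

```text
time: 22.8
tool_pos: [627.7, -71.6, 118.5]
tcp_rot: [2.432, 1.57, -0.653]
contact_force: [-0.2, -2.7, 5.2]
grip_width: 21.9
```

>>> {"op": "send_rows", "data": {
  "moves": [
    [0, -1, 0, 0],
    [0, -1, 0, 0],
    [0, -1, 0, 0],
    [0, 0, 0, 0]
  ]
}}

```text
time: 23.3
tool_pos: [627.6, -69.5, 118.5]
tcp_rot: [2.017, 1.569, -1.069]
contact_force: [-0.1, -6.5, 4.6]
grip_width: 22.0
```

>>> {"op": "send_rows", "data": {
  "moves": [
    [0, -1, 0, 0],
    [0, -1, 0, 0],
    [0, 0, 0, 0]
  ]
}}

```text
time: 23.68
tool_pos: [627.5, -67.8, 118.5]
tcp_rot: [1.951, 1.569, -1.135]
contact_force: [0.3, -8.0, 4.6]
grip_width: 21.7
```

>>> {"op": "send_rows", "data": {
  "moves": [
    [0, -1, 0, 0],
    [0, -1, 0, 0],
    [0, 0, 0, 0]
  ]
}}

```text
time: 24.05
tool_pos: [627.4, -66.0, 118.5]
tcp_rot: [1.931, 1.568, -1.155]
contact_force: [1.0, -7.7, 5.0]
grip_width: 22.1
```

>>> {"op": "send_rows", "data": {
  "moves": [
    [0, -1, 0, 0],
    [0, -1, 0, 0],
    [0, 0, 0, 0]
  ]
}}

```text
time: 24.42
tool_pos: [627.3, -64.2, 118.5]
tcp_rot: [1.912, 1.568, -1.174]
contact_force: [0.3, -9.3, 4.2]
grip_width: 22.0
```

>>> {"op": "send_rows", "data": {
  "moves": [
    [0, -1, 0, 0],
    [0, 0, 0, 0]
  ]
}}

```text
time: 24.68
tool_pos: [627.3, -63.7, 118.5]
tcp_rot: [1.845, 1.568, -1.242]
contact_force: [0.5, -11.0, 4.7]
grip_width: 22.2
```

>>> {"op": "send_rows", "data": {
  "moves": [
    [0, -1, 0, 0],
    [0, 0, 0, 0]
  ]
}}

```text
time: 24.92
tool_pos: [627.3, -63.7, 118.5]
tcp_rot: [1.794, 1.566, -1.292]
contact_force: [0.0, -14.2, 3.7]
grip_width: 21.9
```

Position has stalled at y = -63.7 while the force climbs from 9 to 14 N, so the blank is against the plate. I press slightly more and hold.

>>> {"op": "send_rows", "data": {
  "moves": [
    [0, -0.5, 0, 0],
    [0, 0, 0, 0],
    [0, 0, 0, 0],
    [0, 0, 0, 0],
    [0, 0, 0, 0],
    [0, 0, 0, 0],
    [0, 0, 0, 0],
    [0, 0, 0, 0]
  ]
}}

```text
time: 25.92
tool_pos: [627.3, -63.7, 118.5]
tcp_rot: [1.766, 1.566, -1.321]
contact_force: [1.4, -15.2, 4.5]
grip_width: 21.3
```

>>> {"op": "send_rows", "data": {
  "moves": [
    [0, 0, 0, 0],
    [0, 0, 0, 0],
    [0, 0, 0, 0],
    [0, 0, 0, 0],
    [0, 0, 0, 0],
    [0, 0, 0, 0],
    [0, 0, 0, 0],
    [0, 0, 0, 0]
  ]
}}

```text
time: 26.92
tool_pos: [627.3, -63.7, 118.5]
tcp_rot: [1.775, 1.566, -1.312]
contact_force: [1.2, -15.6, 2.7]
grip_width: 21.8
```

>>> {"op": "send_rows", "data": {
  "moves": [
    [0, 0, 0, 0],
    [0, 0, 0, 0],
    [0, 0, 0, 0],
    [0, 0, 0, 0],
    [0, 0, 0, 0],
    [0, 0, 0, 0],
    [0, 0, 0, 0],
    [0, 0, 0, 0]
  ]
}}

```text
time: 27.92
tool_pos: [627.3, -63.7, 118.5]
tcp_rot: [1.784, 1.566, -1.303]
contact_force: [-0.0, -15.9, 4.8]
grip_width: 22.4
```

```bash
python3 - <<'E'
from plant import get_obs,capture
from h import *
o=get_obs();R=rpy(o["tcp_rot"]);print("yaw",np.degrees(np.arctan2(R[1,1],R[0,1])))
for k in("scene","side"):
    c=capture(k);np.save(f"pics/press_{k}.npy",c,allow_pickle=True)
a=np.load("pics/b7_side.npy",allow_pickle=True).item()["image"]
E
```

```text
yaw -86.86577657888755
```

>>> {"op": "send_rows", "data": {
  "moves": [
    [0, 2, 0, 0],
    [0, 3, 0, 0],
    [0, 5, 0, 0],
    [0, 8, 0, 0],
    [0, 10, 0, 0],
    [0, 10, 0, 0],
    [0, 10, 0, 0],
    [0, 10, 0, 0]
  ]
}}

```text
time: 29.02
tool_pos: [630.2, -117.0, 118.5]
tcp_rot: [-1.766, 1.57, 1.433]
contact_force: [-0.6, 2.6, 4.7]
grip_width: 21.5
```

>>> {"op": "send_rows", "data": {
  "moves": [
    [0, 9, 0, 0],
    [0, 6, 0, 0],
    [0, 4, 0, 0],
    [0, 3, 0, 0],
    [0, 0, 0, 0]
  ]
}}

```text
time: 29.65
tool_pos: [631.4, -139.4, 118.5]
tcp_rot: [-2.11, 1.57, 1.088]
contact_force: [-1.4, 0.0, 5.0]
grip_width: 21.9
```

>>> {"op": "send_rows", "data": {
  "moves": [
    [0, 2, 0, 0],
    [0, 2, 0, 0],
    [0, 1, 0, 0],
    [0, 0, 0, 0]
  ]
}}

```text
time: 30.15
tool_pos: [631.6, -144.0, 118.5]
tcp_rot: [-1.645, 1.57, 1.553]
contact_force: [-1.8, 0.6, 5.5]
grip_width: 21.6
```

>>> {"op": "send_rows", "data": {
  "moves": [
    [0, 1, 0, 0],
    [0, 1, 0, 0],
    [0, 1, 0, 0],
    [0, 0, 0, 0]
  ]
}}

```text
time: 30.65
tool_pos: [631.8, -146.9, 118.5]
tcp_rot: [-1.617, 1.57, 1.581]
contact_force: [-2.4, 0.8, 5.6]
grip_width: 22.0
```

>>> {"op": "send_rows", "data": {
  "moves": [
    [0, 1, 0, 0],
    [0, 1, 0, 0],
    [0, 0, 0, 0]
  ]
}}

```text
time: 31.02
tool_pos: [631.9, -148.6, 118.5]
tcp_rot: [-1.593, 1.569, 1.605]
contact_force: [-1.0, 2.3, 6.1]
grip_width: 21.5
```

>>> {"op": "send_rows", "data": {
  "moves": [
    [0, 1, 0, 0],
    [0, 1, 0, 0],
    [0, 0, 0, 0]
  ]
}}

```text
time: 31.4
tool_pos: [631.9, -148.6, 118.5]
tcp_rot: [-1.454, 1.567, 1.745]
contact_force: [-2.2, 9.6, 8.4]
grip_width: 21.8
```

>>> {"op": "send_rows", "data": {
  "moves": [
    [0, -1, 0, 0],
    [0, 0, 0, 0]
  ]
}}

```text
time: 31.65
tool_pos: [631.9, -148.6, 118.5]
tcp_rot: [-1.481, 1.568, 1.717]
contact_force: [-1.0, 6.1, 6.4]
grip_width: 21.9
```

>>> {"op": "send_rows", "data": {
  "moves": [
    [0, 0, 0, 0],
    [0, 0, 0, 0],
    [0, 0, 0, 0]
  ],
  "hand": 0.6
}}

```text
time: 32.02
tool_pos: [631.7, -150.9, 117.7]
tcp_rot: [-0.327, 1.57, 2.871]
contact_force: [-0.5, 0.0, -0.9]
grip_width: 47.3
```

>>> {"op": "send_rows", "data": {
  "moves": [
    [-20, 0, 0, 0],
    [-40, 0, 0, 0],
    [-40, 0, 0, 0],
    [0, 0, 0, 0],
    [0, 0, 0, 0]
  ]
}}

```text
time: 32.65
tool_pos: [631.5, -150.9, 217.3]
tcp_rot: [-0.351, 1.569, 2.847]
contact_force: [0.1, -0.2, -1.1]
grip_width: 54.9
```

```bash
python3 grip.py; python3 both.py b8 190 160 195 140; python3 - <<'E'
from h import *
np.set_printoptions(precision=1,suppress=True)
# blank end edges: pale mask in both views (stand region)
for k,b in(("scene",(225,205,300,275)),("side",(225,180,290,245))):
    c=Cam(np.load(f"pics/b8_{k}.npy",allow_pickle=True).item());m=c.mask((10,60,60),(28,200,255),b)
    q=big(m);print(k,cv2.contourArea(q),cv2.minAreaRect(q),cv2.boxPoints(cv2.minAreaRect(q)).tolist())
E
```

```text
32.65 grip (array([ 630.8, -151.3,  130.4]), [array([-0.1, -0.2]), array([-0.1,  0.2])]) (215, 190, 8, 14) (273, 158, 8, 16)
tcp [ 631.5 -150.9  217.3] tool [86.9  0.4  0.6] yaw -86.80633896902948 [ 0.1 -0.2 -1.1] 54.89211280160653
32.85 [ 631.4 -150.8  216.7] [-0.5  0.4  0.2] 55.3
scene 2383.5 ((265.0, 236.5), (63.0, 68.0), 90.0) [[231.0, 205.0], [299.0, 205.0], [299.0, 268.0], [231.0, 268.0]]
side 1544.0 ((245.5, 205.0), (50.0, 41.0), 90.0) [[225.0, 180.0], [266.0, 180.0], [266.0, 230.0], [225.0, 230.0]]
```

Grip now at y = -151.3, so the tailstock is right back (84.9 mm of travel). Next I fetch the marked blank.

>>> {"op": "send_rows", "data": {
  "moves": [
    [0, 0, 0, -10],
    [0, 0, 0, -10],
    [0, 0, 0, -10],
    [0, 0, 0, -10],
    [0, 0, 0, -10],
    [0, 0, 0, -10],
    [0, 0, 0, -10],
    [0, 0, 0, -10]
  ]
}}

```text
time: 33.85
tool_pos: [631.7, -150.9, 217.3]
tcp_rot: [-1.769, 1.569, 2.831]
contact_force: [-1.3, 1.5, -1.1]
grip_width: 55.1
```

>>> {"op": "send_rows", "data": {
  "moves": [
    [0, 0, 0, -10],
    [0, 0, -40, 0],
    [0, 0, -45, 0],
    [0, -1, -45, 0],
    [0, 0, -45, 0],
    [0, 0, -29, 0],
    [0, 0, 0, 0],
    [0, 0, 0, 0]
  ]
}}

```text
time: 34.85
tool_pos: [619.5, 52.0, 217.7]
tcp_rot: [-0.981, 1.57, -2.496]
contact_force: [-1.3, -0.6, -0.7]
grip_width: 55.1
```

```bash
python3 snap.py w9; python3 - <<'E'
from h import *
np.set_printoptions(precision=1,suppress=True)
c=np.load("pics/w9.npy",allow_pickle=True).item();W=Cam(c,c["pos"],c["rot"]);R=rpy(c["rot"])
print("yaw",np.degrees(np.arctan2(R[1,1],R[0,1])))
k=cv2.findContours(W.mask((15,150,100),(30,255,255),(240,60,320,150)),0,1)[0]
print([cv2.boundingRect(x) for x in k if cv2.contourArea(x)>15])
for r in range(70,235,12): print(r,W.hsv[r,270:296:5].tolist())
E
```

```text
34.85 [619.5  52.  217.7] [-0.9814  1.5698 -2.4964] [-0.02  0.   -0.   -0.    0.   -0.  ] [-1.3 -0.6 -0.7] 55.14276531366145
yaw 3.1969156798549987
[(275, 113, 13, 10)]
70 [[72, 127, 193], [71, 126, 113], [72, 125, 112], [71, 126, 113], [72, 131, 115], [71, 126, 115]]
82 [[72, 128, 187], [71, 128, 112], [73, 129, 111], [72, 129, 113], [72, 127, 114], [72, 129, 113]]
94 [[71, 129, 134], [71, 129, 115], [72, 130, 112], [72, 128, 112], [72, 130, 112], [72, 131, 115]]
106 [[90, 3, 97], [75, 6, 80], [60, 3, 82], [105, 13, 80], [120, 3, 81], [60, 6, 83]]
118 [[71, 129, 113], [33, 104, 115], [20, 188, 216], [19, 190, 197], [72, 131, 113], [72, 127, 116]]
130 [[17, 143, 192], [18, 141, 211], [18, 140, 212], [18, 143, 202], [18, 141, 199], [17, 143, 195]]
142 [[17, 145, 192], [17, 141, 211], [17, 139, 214], [18, 143, 202], [17, 145, 199], [18, 143, 193]]
154 [[17, 145, 192], [18, 142, 212], [17, 139, 214], [17, 145, 201], [18, 144, 197], [17, 144, 190]]
166 [[17, 143, 194], [18, 143, 211], [18, 141, 212], [17, 141, 201], [17, 143, 194], [17, 145, 187]]
178 [[17, 143, 194], [18, 142, 213], [18, 141, 211], [17, 143, 198], [17, 143, 193], [17, 145, 185]]
190 [[17, 143, 194], [18, 142, 214], [18, 142, 209], [18, 144, 197], [17, 143, 189], [17, 142, 180]]
202 [[25, 105, 255], [25, 110, 255], [18, 144, 228], [17, 145, 216], [17, 146, 206], [19, 136, 238]]
214 [[25, 103, 254], [28, 81, 255], [27, 88, 255], [26, 97, 254], [24, 112, 252], [20, 129, 244]]
226 [[25, 102, 254], [28, 81, 255], [26, 91, 255], [25, 102, 254], [24, 114, 251], [20, 129, 241]]
```

```bash
python3 - <<'E'
from h import *
np.set_printoptions(precision=1,suppress=True)
c=np.load("pics/w9.npy",allow_pickle=True).item();W=Cam(c,c["pos"],c["rot"]);R=rpy(c["rot"])
T=lambda u,z:R.T@(W.plane(u,z)-c["pos"])
col=W.hsv[110:135,284];e=110+np.argmax((col[:,0]<19)&(abs(col[:,1].astype(int)-142)<6));print("end row",e,"end(tool)",T((282,e),105),"punch tip",T((281.5,122.5),85))
m=W.mask((15,125,60),(19,160,255))
for r in(150,180,225):
    x=282
    a=x
    while abs(int(W.hsv[r,a,0])-18)<=10 and W.hsv[r,a,1]>70: a-=1
    b=x
    while abs(int(W.hsv[r,b,0])-18)<=10 and W.hsv[r,b,1]>70: b+=1
    print(r,a,b,T(((a+b)/2,r),88)[1])
E
```

```text
end row 123 end(tool) [112.7   0.7 -79.6] punch tip [132.7   0.2 -81. ]
150 260 302 -0.23712103387055777
180 259 302 -0.7401271911729479
225 261 300 -0.7698287450798313
```

The blank's end is 79.6 mm ahead of the tool, so the grasp is over its middle with under 1 mm of lateral error. I descend and grip.

>>> {"op": "send_rows", "data": {
  "moves": [
    [30, 0, 0, 0],
    [40, 0, 0, 0],
    [35, 0, 0, 0],
    [20, 0, 0, 0],
    [12, 0, 0, 0],
    [6, 0, 0, 0],
    [0, 0, 0, 0]
  ]
}}

```text
time: 35.78
tool_pos: [619.8, 52.3, 75.5]
tcp_rot: [1.222, 1.57, -0.293]
contact_force: [-0.3, 0.5, -0.4]
grip_width: 55.0
```

>>> {"op": "send_rows", "data": {
  "moves": [
    [0, 0, 0, 0],
    [0, 0, 0, 0],
    [0, 0, 0, 0],
    [0, 0, 0, 0]
  ],
  "hand": 0.2
}}

```text
time: 36.28
tool_pos: [619.2, 52.7, 75.9]
tcp_rot: [-1.15, 1.57, -2.665]
contact_force: [-4.3, -0.9, 5.9]
grip_width: 39.1
```

>>> {"op": "send_rows", "data": {
  "moves": [
    [-4, 0, 0, 0],
    [-10, 0, 0, 0],
    [-25, 0, 0, 0],
    [-40, 0, 0, 0],
    [-40, 0, 0, 0],
    [-21, 0, 0, 0],
    [0, 0, 0, 0]
  ]
}}

```text
time: 37.15
tool_pos: [620.6, 52.7, 217.5]
tcp_rot: [1.486, 1.566, -0.028]
contact_force: [0.0, -0.1, -2.5]
grip_width: 39.2
```

>>> {"op": "send_rows", "data": {
  "moves": [
    [0, -10, 22, 0],
    [0, -20, 45, 0],
    [0, -21, 46, 0],
    [0, -21, 46, 0],
    [0, -21, 46, 0],
    [0, -21, 46, 0],
    [0, -21, 46, 0],
    [0, -21, 46, 0]
  ]
}}

```text
time: 38.15
tool_pos: [481.8, -299.6, 213.8]
tcp_rot: [-2.374, 1.569, 2.394]
contact_force: [0.9, -0.4, -1.8]
grip_width: 39.3
```

>>> {"op": "send_rows", "data": {
  "moves": [
    [0, -19, 45, 10],
    [0, 0, 0, 10],
    [0, 0, 0, 10],
    [0, 0, 0, 10],
    [0, 0, 0, 10],
    [0, 0, 0, 10],
    [0, 0, 0, 10],
    [0, 0, 0, 10]
  ]
}}

```text
time: 39.15
tool_pos: [466.1, -344.0, 213.6]
tcp_rot: [-1.001, 1.568, 2.365]
contact_force: [-0.3, -0.9, -1.7]
grip_width: 39.5
```

>>> {"op": "send_rows", "data": {
  "moves": [
    [0, 0, 0, 10],
    [0, 0, 0, 2],
    [0, 0, 0, 0],
    [0, 0, 0, 0]
  ]
}}

```text
time: 39.65
tool_pos: [466.4, -344.4, 214.9]
tcp_rot: [-0.603, 1.57, 2.561]
contact_force: [1.0, -0.7, -0.9]
grip_width: 39.0
```

```bash
python3 snap.py w10; python3 - <<'E'
from h import *
np.set_printoptions(precision=1,suppress=True)
c=np.load("pics/w10.npy",allow_pickle=True).item();W=Cam(c,c["pos"],c["rot"]);R=rpy(c["rot"])
print("yaw",np.degrees(np.arctan2(R[1,1],R[0,1])))
m=W.mask((105,120,40),(125,255,255),(0,0,560,235))
q=big(m);h=cv2.approxPolyDP(cv2.convexHull(q),4,True)[:,0]
for u in h: print(u,W.plane(u,30),R.T@(W.plane(u,30)-c["pos"]))
# blank end in view (z about 226+20)
for cc in(275,284): print([int(v) for v in W.hsv[60:235:8,cc,0]])
cv2.imwrite("pics/w10c.png",c["image"][:,:,::-1])
E
```

```text
39.65 [ 466.4 -344.4  214.9] [-0.6034  1.5704  2.5612] [ 0.   -0.   -0.   -0.    0.    0.01] [ 1.  -0.7 -0.9] 38.96134389721291
yaw -88.68190944290455
[350  96] [ 580.2 -418.    30. ] [ 184.9   76.3 -112.1]
[341 234] [ 419.8 -420.    30. ] [184.9  74.5  48.3]
[231 234] [ 416.6 -283.3   30. ] [185.  -62.2  48.4]
[226  95] [ 578.1 -281.1   30. ] [ 184.9  -60.7 -113.1]
[16, 16, 16, 16, 16, 109, 26, 26, 26, 27, 26, 26, 26, 26, 26, 26, 26, 26, 17, 17, 17, 17]
[17, 16, 16, 16, 16, 109, 27, 27, 26, 27, 27, 26, 26, 26, 27, 26, 26, 26, 26, 17, 17, 17]
```

View pics/w10c.png

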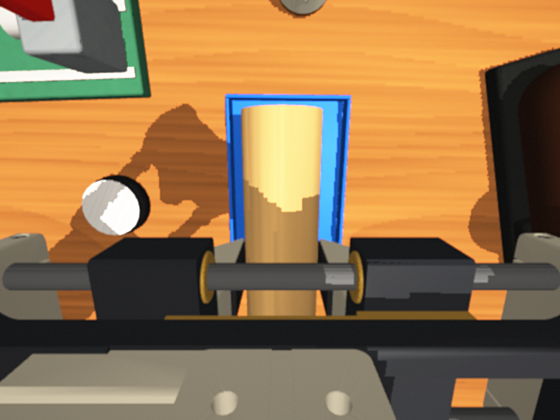

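w10: the blank hangs over the tray, with the rim's far corners at (226,95) and (350,96). The tray midline is 7 mm to tool +y. I shift 7 mm and lower gently.

>>> {"op": "send_rows", "data": {
  "moves": [
    [20, 7, 2, 0],
    [35, 0, 0, 0],
    [40, 0, 0, 0],
    [40, 0, 0, 0],
    [30, 0, 0, 0],
    [15, 0, 0, 0],
    [8, 0, 0, 0],
    [0, 0, 0, 0]
  ]
}}

```text
time: 40.7
tool_pos: [464.9, -351.8, 27.6]
tcp_rot: [2.307, 1.57, -0.814]
contact_force: [0.3, -0.2, -2.0]
grip_width: 39.0
```

>>> {"op": "send_rows", "data": {
  "moves": [
    [2, 0, 0, 0],
    [2, 0, 0, 0],
    [2, 0, 0, 0],
    [1, 0, 0, 0],
    [0, 0, 0, 0]
  ]
}}

```text
time: 41.32
tool_pos: [464.6, -351.5, 20.2]
tcp_rot: [0.139, 1.571, -2.981]
contact_force: [0.0, 0.4, -1.4]
grip_width: 39.1
```

>>> {"op": "send_rows", "data": {
  "moves": [
    [1, 0, 0, 0],
    [1, 0, 0, 0],
    [0, 0, 0, 0]
  ]
}}

```text
time: 41.7
tool_pos: [464.6, -351.5, 18.1]
tcp_rot: [-0.566, 1.571, 2.597]
contact_force: [0.4, 0.1, -0.8]
grip_width: 39.1
```

>>> {"op": "send_rows", "data": {
  "moves": [
    [1, 0, 0, 0],
    [1, 0, 0, 0],
    [0, 0, 0, 0]
  ]
}}

```text
time: 42.08
tool_pos: [464.6, -351.5, 16.1]
tcp_rot: [-0.477, 1.571, 2.686]
contact_force: [-1.1, 0.7, -1.5]
grip_width: 39.0
```

>>> {"op": "send_rows", "data": {
  "moves": [
    [1, 0, 0, 0],
    [0, 0, 0, 0]
  ]
}}

```text
time: 42.32
tool_pos: [464.6, -351.5, 15.1]
tcp_rot: [-0.44, 1.571, 2.723]
contact_force: [-0.3, 0.0, -1.6]
grip_width: 39.2
```

>>> {"op": "send_rows", "data": {
  "moves": [
    [1, 0, 0, 0],
    [0, 0, 0, 0]
  ]
}}

```text
time: 42.58
tool_pos: [464.7, -351.6, 14.9]
tcp_rot: [2.118, 1.57, -1.003]
contact_force: [-1.2, 1.2, 5.3]
grip_width: 39.2
```

Contact came at the predicted height (14.9 mm against 14.5). I release and withdraw.

>>> {"op": "send_rows", "data": {
  "moves": [
    [-0.5, 0, 0, 0],
    [0, 0, 0, 0]
  ]
}}

```text
time: 42.82
tool_pos: [464.7, -351.6, 14.9]
tcp_rot: [2.185, 1.57, -0.935]
contact_force: [-1.3, 0.4, 4.4]
grip_width: 39.2
```

>>> {"op": "send_rows", "data": {
  "moves": [
    [0, 0, 0, 0],
    [0, 0, 0, 0],
    [0, 0, 0, 0],
    [0, 0, 0, 0]
  ],
  "hand": 0.6
}}

```text
time: 43.32
tool_pos: [464.7, -351.6, 14.6]
tcp_rot: [1.195, 1.571, -1.925]
contact_force: [0.2, -0.4, -1.3]
grip_width: 55.0
```

>>> {"op": "send_rows", "data": {
  "moves": [
    [-10, 0, 0, 0],
    [-20, 0, 0, 0],
    [-40, 0, 0, 0],
    [-50, 0, 0, 0],
    [-50, 0, 0, 0],
    [-30, 0, 0, 0],
    [0, 0, 0, 0],
    [0, 0, 0, 0]
  ]
}}

```text
time: 44.32
tool_pos: [464.3, -351.1, 214.1]
tcp_rot: [-0.749, 1.57, 2.414]
contact_force: [0.3, -0.6, -0.5]
grip_width: 54.9
```

```bash
python3 snap.py w11; python3 grip.py; python3 - <<'E'
from plant import capture
from h import *
np.set_printoptions(precision=1,suppress=True)
c=np.load("pics/w11.npy",allow_pickle=True).item();W=Cam(c,c["pos"],c["rot"]);R=rpy(c["rot"]);T=lambda u,z:R.T@(W.plane(u,z)-c["pos"])
m=W.mask((10,50,60),(30,255,255),(0,0,560,232))
t=big(W.mask((105,120,40),(125,255,255),(0,0,560,232)));x,y,w,h=cv2.boundingRect(t);print("tray",x,y,w,h)
k=big(m[y+4:y+h-2,x+6:x+w-6].copy())+np.array([x+6,y+4]);print("blank",cv2.boundingRect(k));r=cv2.boundingRect(k)
print("blank end z",T((r[0]+r[2]/2,r[1]),44),"sides",T((r[0],r[1]+30),24),T((r[0]+r[2],r[1]+30),24))
# everything else unchanged: diff to first pictures
for n in("scene","side"):
    a=np.load(f"pics/{n}0.npy",allow_pickle=True).item()["image"];b=capture(n)["image"]
    d=(cv2.absdiff(a,b).max(2)>45).astype(np.uint8)*255;d=cv2.morphologyEx(d,cv2.MORPH_OPEN,np.ones((3,3)))
    print(n,[cv2.boundingRect(q) for q in cv2.findContours(d,0,1)[0] if cv2.contourArea(q)>20])
E
```

```text
44.325 [ 464.3 -351.1  214.1] [-0.7489  1.5697  2.4138] [ 0.    0.02  0.01 -0.   -0.    0.  ] [ 0.3 -0.6 -0.5] 54.86114633728682
44.375 grip (array([ 630.5, -152.2,  132.7]), [array([-0., -0.]), array([-0.,  0.])]) (215, 188, 8, 16) (273, 158, 8, 16)
tcp [ 464.1 -351.   213.6] tool [  80.9 -195.1 -170.7] yaw -88.79654056420746 [-0.1  0.5  0.1] 55.040012461446416
tray 219 92 126 140
blank (266, 125, 33, 105)
blank end z [170.1   1.7 -80.7] sides [190.1 -17.7 -47.8] [190.1  21.2 -47.8]
scene [(345, 279, 36, 29), (381, 265, 7, 6), (364, 259, 16, 19), (230, 226, 8, 10), (227, 212, 10, 6), (323, 198, 91, 49), (229, 189, 94, 29), (410, 179, 7, 7), (208, 165, 44, 54), (381, 160, 23, 22), (406, 154, 13, 23), (268, 142, 108, 78), (261, 138, 15, 9), (397, 135, 17, 18), (397, 122, 14, 12), (414, 114, 7, 18), (364, 100, 29, 34), (203, 95, 11, 14), (380, 91, 10, 26), (215, 86, 34, 44), (282, 73, 14, 19), (259, 73, 6, 12), (329, 67, 53, 108), (254, 57, 11, 9), (357, 55, 15, 8), (266, 48, 31, 32), (324, 44, 8, 18), (216, 44, 9, 17), (230, 39, 11, 6), (238, 27, 12, 6), (206, 21, 27, 21), (314, 14, 6, 14), (323, 6, 35, 34), (298, 0, 11, 16), (252, 0, 45, 27)]
side [(453, 308, 22, 13), (200, 294, 51, 29), (409, 279, 12, 7), (486, 245, 22, 24), (487, 244, 7, 7), (498, 214, 8, 9), (260, 193, 11, 12), (302, 184, 129, 160), (320, 161, 45, 24), (262, 159, 27, 39), (361, 90, 8, 12), (445, 83, 8, 13), (447, 70, 32, 65), (456, 56, 8, 12), (355, 56, 111, 242), (450, 52, 7, 5), (420, 43, 32, 9), (330, 0, 208, 195)]
```

>>> {"op": "send_rows", "data": {
  "moves": [
    [0, 0, 0, 0],
    [0, 0, 0, 0],
    [0, 0, 0, 0],
    [0, 0, 0, 0],
    [0, 0, 0, 0],
    [0, 0, 0, 0],
    [0, 0, 0, 0],
    [0, 0, 0, 0]
  ]
}}

```text
time: 45.58
tool_pos: [464.7, -351.5, 214.8]
tcp_rot: [1.902, 1.571, -1.218]
contact_force: [-0.5, -0.3, -0.5]
grip_width: 55.2
```

```bash
python3 snap.py w12; python3 - <<'E'
from plant import close_job
import numpy as np,cv2
a,b=[np.load(f"pics/{n}.npy",allow_pickle=True).item()["image"][:230] for n in("w11","w12")]
n=int((cv2.absdiff(a,b).max(2)>60).sum());print("changed px",n)
if n<600: print(close_job())
E
```

```text
45.575 [ 464.7 -351.5  214.8] [ 1.9023  1.5707 -1.2183] [ 0.  0. -0. -0. -0.  0.] [-0.5 -0.3 -0.5] 55.2046295728375
changed px 1435
```

```bash
python3 - <<'E'
from h import *
from plant import close_job
np.set_printoptions(precision=1,suppress=True);o=[]
for n in("w11","w12"):
    c=np.load(f"pics/{n}.npy",allow_pickle=True).item();W=Cam(c,c["pos"],c["rot"]);T=lambda u,z:W.plane(u,z)
    t=big(W.mask((105,120,40),(125,255,255),(0,0,560,232)));x,y,w,h=cv2.boundingRect(t)
    m=W.mask((10,50,60),(30,255,255),(0,0,560,232));k=big(m[y+4:y+h-2,x+6:x+w-6].copy())+np.array([x+6,y+4]);r=cv2.boundingRect(k)
    p=T((r[0]+r[2]/2,r[1]),44);o.append(p);print(n,(x,y,w,h),r,p)
if np.linalg.norm(o[0]-o[1])<2.5: print("closing",close_job())
E
```

```text
w11 (219, 92, 126, 140) (266, 125, 33, 105) [ 544.9 -350.9   44. ]
w12 (219, 93, 125, 139) (265, 126, 34, 104) [ 544.4 -351.    44. ]
the job is handed in; nothing more can be done
closing None
```

The marked blank is lying in the blue tray, the tailstock is right back, and I handed the job in at about 45.6 s of the 72 s allowed.

- **Laying it in the stand:** I took the blank from the rack at its 35° slope. I laid it in the V-rests so that it levelled in the grip under about 4–5 N, with a brief peak of about 13 N as it seated.
- **Pressing:** I slid the tailstock forward until it stopped moving while the force rose from 9 to 15 N. I held it there for 3 s with no movement. The slide back measured 84.9 mm, which agrees with the expected 85 mm.
- **Tailstock back:** It was pulled until it met its end stop, and the cameras later showed the grip still there (y about -152 mm).
- **Blank in the tray:** It touched the floor at the expected height. Two readings 1.25 s apart put it within 0.6 mm of the same place, and the gripper was well clear above it.

**Checks that failed or fell short:**
- The punch being fully in was inferred from the force and the travel. I could not see it.
- A simple picture-difference check on the last two wrist frames went over my limit (1435 pixels changed against 600). The arm had moved slightly between the frames, so I relied on the measured blank position instead.
- Before/after images differed widely around the arm and its shadow. No box clearly showed a bystander moved, but this was a coarse comparison.

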